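Stand the tipped reagent bottles up in the bottle lane

TASK

Two of the five red-capped bottles in the low metal-railed lane have fallen over. Stand each of them upright on its foot on the lane floor, one roughly in the middle of each of the two gaps between the standing bottles. They are glass: set them down gently rather than letting them drop, and do not shift or knock over the three bottles that still stand.

Things in the scene. Friction and masses are not known exactly. Their poses are not given: they have to be found in the camera images.
- lane: Fixed bottle lane: white base plate 86 x 490 mm with an aluminium rail along each long side (68 mm between rails, rail top 12 mm above the bench) and an end stop 26 mm high at each end (inner faces 239 mm from the middle). Its floor is 4 mm above the bench. Origin: middle of its underside, on the bench; y runs along the lane, z up.
- gap_left (a point): Point on the lane floor (4 mm above the bench) in the middle of the gap between the middle and the left standing bottle, 107.5 mm along the lane's +y from its middle. The gap is about 169 mm between the bottles that bound it. Axes as the lane's.
- gap_right (a point): The same for the gap between the middle and the right standing bottle, 107.5 mm along the lane's -y.
- tipped_a_center (a point): Centre, on the axis half-way up, of a fallen red-capped glass bottle: body 46 mm diameter, straight-walled up to about 55 mm above the foot, 88 mm tall with its 34 mm diameter, 20 mm high cap; 0.13 to 0.27 kg. Its z axis points from foot to cap: level, along the lane, while it lies in one of the gaps, its axis 27 mm above the bench, some 40 mm clear of the neighbour at each end.
- tipped_b_center (a point): The same for the other fallen bottle, of the same kind, size and weight, lying in the other gap with its cap toward the opposite end of the lane. Which of the two lies in which gap varies.
- standing_left_center (a point): Centre (44 mm above its foot) of the bottle standing near the +y end of the lane, same kind and size (top 92 mm above the bench); loose.
- standing_mid_center (a point): The same for the bottle standing in the middle of the lane.
- standing_right_center (a point): The same for the bottle standing near the -y end of the lane.
Mind the look-alikes: they are no part of the job. Leave any pink look-alike of the part that bears tipped_a_center alone.

How it is judged:
At the end, for the whole second after the job is handed in: Both fallen bottles stand upright (within 0.1 rad) with their feet on the lane floor between the rails, one in each gap, within 50 mm of the gap's middle; the three other bottles still stand upright (0.1 rad) within 20 mm of where they were (angle between each of tipped_a_center, tipped_b_center, standing_left_center, standing_mid_center, standing_right_center's own z axis and vertical below 0.1 rad and height (world z) of tipped_a_center between 0.042 and 0.054 m and height (world z) of tipped_b_center between 0.042 and 0.054 m and ((horizontal distance between tipped_a_center and gap_left below 0.05 m and horizontal distance between tipped_b_center and gap_right below 0.05 m) or (horizontal distance between tipped_a_center and gap_right below 0.05 m and horizontal distance between tipped_b_center and gap_left below 0.05 m)) and contact force between each of tipped_a, tipped_b and lane above 0.3 N and x of tipped_a_center in the frame of lane between -0.015 and 0.015 m and x of tipped_b_center in the frame of lane between -0.015 and 0.015 m and distance of each of standing_left_center, standing_mid_center, standing_right_center from where it was at the start of the episode below 0.02 m); the robot touches nothing.
It fails at once if a standing bottle is knocked over or shoved more than 40 mm (angle between any of standing_left_center, standing_mid_center, standing_right_center's own z axis and vertical above 0.4 rad or distance of any of standing_left_center, standing_mid_center, standing_right_center from where it was at the start of the episode above 0.04 m).
It fails at once if a fallen bottle is banged or pressed onto the lane with more than 50 N (contact force between any of tipped_a, tipped_b and lane above 50 N).
It fails at once if a bottle is dropped onto its foot: it moves faster than 0.35 m/s while nearly upright and within some 20 mm of standing height ((linear speed of tipped_a above 0.35 m/s and angle between tipped_a_center's own z axis and vertical below 0.5 rad and height (world z) of tipped_a_center below 0.07 m) or (linear speed of tipped_b above 0.35 m/s and angle between tipped_b_center's own z axis and vertical below 0.5 rad and height (world z) of tipped_b_center below 0.07 m)).
It also fails if it takes over 61 s, if anything falls off the work surface, if the arm or the gripper's body presses on something with over 40 N, if the wrist force passes 120 N, or if a joint passes its speed limit or range.

ROBOT

A 6-joint arm with a two-finger parallel gripper is mounted at the origin on a cart in front of the work surface, level with it; the furniture and walls round the work are solid. World frame = base frame: x ahead of the robot, y to its left, z up, the work surface at z = 0. Lengths are in m, angles in rad, forces in N, time in s.
With the tool pointing down it reaches from about 0.375 to 0.975 m from the base axis. Payload 3.8 kg.
Tool frame: the origin (TCP) lies midway between the tips of the shut fingers; the grasp point (between the pads) lies 19 mm behind it; z points along the fingers, y is the line along which they close (so a half turn about z gives the same grasp; the last joint's range is limited). The gripper opens to 88 mm and grips with 3 to 60 N. Pads are 18 mm wide; open, the fingers measure 123 mm over their backs; the gripper's body (75 mm by 187 mm) begins 45 mm behind the grasp point.
Start: joints at [1.16, 0.264, 1.604, -0, 1.274, -0.037], TCP at [0.246, 0.628, 0.239] pointing down, gripper open.
Joint ranges: [-2.63, 2.63], [-0.94, 2.18], [0.31, 2.57], [-1.31, 4.45], [0, 2.66], [-2.55, 2.55]. Speed limits (rad/s): [2.57, 2.57, 3.14, 3.14, 3.14, 3.14].

INTERFACE

Orientations are given as a rotation vector (axis times angle).
In Python, from cell import manip, inverse_kinematics, cams, order gives the robot as it stands. Calls block until the motion is done:
- manip.move_pose(position, orientation): joint-space move of the TCP to a pose.
- manip.move_linear(position, rate=0.15, rot=None): straight line of the TCP; rot=None keeps the orientation; rate is the mean speed in m/s.
- manip.set_joints(angles): joint-space move.
- manip.set_gripper(opening, force=None): finger opening in m; force is the grip in N (None keeps the last); returns when the fingers have stopped.
- manip.dwell(seconds).
- inverse_kinematics(position, orientation): joint angles nearest the present ones, or None.
- manip.state(): the state.
- cams.capture(name): name is "side" or "top" or "wrist"; returns a dict with "image" (420x560x3 uint8, blue, green, red), "z_map" (420x560 float32, m along the optical axis (not along the pixel's ray), 0 where there is no reading), "intrinsics" (3x3 intrinsics, pixels), "position" and "orientation" of the camera in the world; the wrist camera has in their place "T_tool_cam" (4x4, takes a point from camera to tool coordinates, whose origin is the TCP and whose axes are the flange's). Camera axes: x right, y down, z forward; pixel columns grow to the right and rows downward; lengths in m; the calibration is good to about 2 mm. The wrist camera is an equidistant fisheye: a pixel r from the principal point sees the ray r / f radians off the axis. A picture is of the moment at which its call begins: read the wrist's pose just before it.
A pose or a line that the arm cannot do raises manip.IKError and nothing moves.
- order.close_job(): hands the job in; it is judged then, once.
The state is a dict: "clock": time; "joint_pos": joint angles; "joint_velocities": joint speeds; "tau": joint torques, N m; "tool_pos": TCP position; "tcp_rot": TCP orientation; "contact_force": force on the tool from outside, world axes, zero at the start; "moment": the same for the moment, N m; "gripper_width": finger opening in m; "grasp_force": force on a finger pad.
Only numpy, scipy, OpenCV 4.12 (cv2) and the standard library are available. Lean on these libraries where they do the work, as an engineer would, in place of code of your own. Each camera call takes 0.05 s, during which the arm holds its last target. There are 200 camera calls.

## Working session

There is one attempt and no reset: what is moved stays moved. The work goes in short steps, each a Python script; the robot and the scene stay as the last script left them, time stands still between calls to the robot, and variables do not carry over. Pictures are saved under pics/ and viewed, at most 10 in all, crops included, and the job is handed in when it is done.

```bash
ls; mkdir -p pics
python3 - <<'E'
from cell import manip,cams
import cv2,numpy as np
s=manip.state();print(s["clock"],s["tool_pos"],s["tcp_rot"])
for n in("top","side"):
    c=cams.capture(n);cv2.imwrite(f"pics/{n}0.png",c["image"]);np.savez(f"{n}0.npz",**c)
    print(n,c["intrinsics"],c["position"],c["orientation"])
E
```

```text
pics
0.0 [0.24621747 0.62774081 0.2374422 ] [-0.58367492 -3.08644449  0.00335042]
top [[530.30598251   0.         278.39123039]
 [  0.         530.30598251 209.82361953]
 [  0.           0.           1.        ]] [ 0.43598544 -0.12848552  1.2834625 ] [-2.20955179  2.15507761 -0.09403301]
side [[408.71816783   0.         280.20245233]
 [  0.         408.71816783 208.66460267]
 [  0.           0.           1.        ]] [0.51796529 0.65482067 0.41041317] [-0.03486244  2.60336006 -1.71062586]
```

View pics/top0.png

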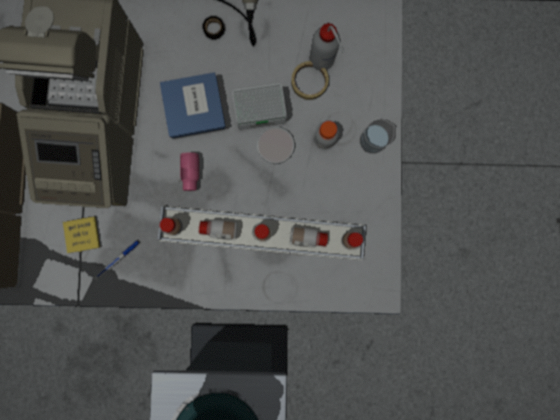

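View pics/side0.png

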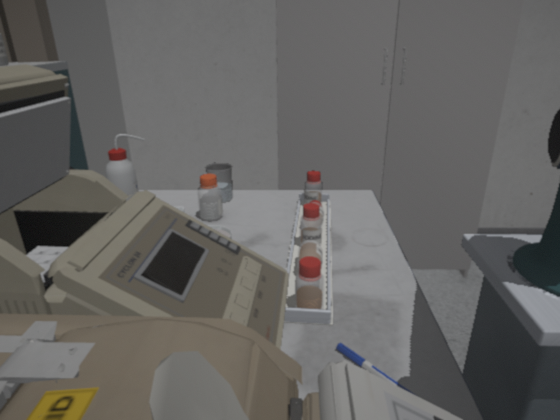

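Top view: the lane runs from about (160,225) to (366,242), with image left = +y. The left fallen bottle has its cap at (205,227) and foot near (238,230). The right one has its foot at (293,235) and cap at (328,238). The standing caps are at (170,225), (262,232) and (354,240). The pink look-alike is at (190,172).

Plan: grip each cap with the tool pointing down and a light grip, then swing the cap up in an arc about the foot edge.

```bash
cat > h.py <<'E'
import numpy as np,cv2
from scipy.spatial.transform import Rotation as R
def load(n): return dict(np.load(n))
def world(c):
    K=c["intrinsics"];z=c["z_map"];v,u=np.indices(z.shape)
    p=np.stack([(u-K[0,2])/K[0,0]*z,(v-K[1,2])/K[1,1]*z,z],-1)
    return p@R.from_rotvec(c["orientation"]).as_matrix().T+c["position"]
def reds(c):
    """red cap blobs: (pixel, median world xyz)"""
    h=cv2.cvtColor(c["image"],cv2.COLOR_BGR2HSV);W=world(c)
    m=(((h[...,0]<5)|(h[...,0]>175))&(h[...,1]>150)&(h[...,2]>60)).astype(np.uint8)
    n,l,s,ce=cv2.connectedComponentsWithStats(m)
    return [(ce[i].round(1),s[i,4],W[l==i].mean(0).round(4),np.percentile(W[l==i],[5,95],0).round(3).tolist()) for i in range(1,n) if s[i,4]>40]
E
python3 - <<'E'
from h import *
c=load("top0.npz");W=world(c)
for r in reds(c):print(*r)
# fallen/standing points above the lane: profile
for u,v in((205,227),(238,230),(293,235),(328,238),(200,222),(220,228),(310,236)):print(u,v,W[v,u].round(3))
# lane blob (height 2..60mm) rectangle
m=(W[...,2]>0.0085)&(W[...,2]<.02)&(W[...,0]>.3)&(W[...,0]<.5)&(W[...,1]>-.4)&(W[...,1]<.2)
p=W[m][:,:2].astype(np.float32);print(len(p),cv2.minAreaRect(p))
from cell import inverse_kinematics as ik,manip
from math import pi
E
```

```text
[326.1  32.7] 149 [ 0.9134 -0.2268  0.1713] [[0.902, -0.24, 0.167], [0.93, -0.216, 0.175]]
[166.9 224.6] 156 [0.4932 0.1159 0.0926] [[0.481, 0.104, 0.088], [0.506, 0.129, 0.097]]
[203.2 227.2] 80 [0.4909 0.0392 0.0577] [[0.48, 0.034, 0.038], [0.504, 0.049, 0.048]]
[261.6 231.2] 157 [ 0.4834 -0.0969  0.1002] [[0.471, -0.109, 0.089], [0.496, -0.084, 0.096]]
[322.7 238.8] 88 [ 0.4715 -0.2389  0.0419] [[0.459, -0.247, 0.038], [0.483, -0.231, 0.046]]
[354.8 239.2] 166 [ 0.4706 -0.3044  0.1069] [[0.458, -0.32, 0.087], [0.483, -0.293, 0.097]]
205 227 [0.492 0.037 0.044]
238 230 [ 0.489 -0.037  0.003]
293 235 [ 0.478 -0.169  0.053]
328 238 [ 0.475 -0.255  0.005]
200 222 [0.504 0.05  0.036]
220 228 [0.49  0.001 0.053]
310 236 [ 0.477 -0.209  0.048]
739 ((0.40138721466064453, -0.11637532711029053), (0.19696928560733795, 0.5562463402748108), 0.007193336263298988)
```

```bash
cat >> h.py <<'E'
TH=-0.0537; LX=np.array([np.cos(TH),np.sin(TH),0]); LY=np.array([-np.sin(TH),np.cos(TH),0]); MID=np.array([0.4824,-0.0955,0])
def rot(sgn=1,tilt=0):
    """tool down, closing along lane x; tilt turns it about lane x"""
    y=sgn*LX;z=np.array([0,0,-1.]);M=np.stack([np.cross(y,z),y,z],1)
    return (R.from_rotvec(LX*tilt)*R.from_matrix(M)).as_rotvec()
E
python3 - <<'E'
from h import *
from cell import manip,cams,inverse_kinematics as ik
for s in(1,-1):
  for y in(.136,-.144):
    for t in(-.4,0,.4):
      q=ik(MID+LY*y+[0,0,.014],rot(s,t));print(s,y,t,None if q is None else np.round(q,2))
s=min((1,-1),key=lambda s:abs(ik(MID+LY*.136+[0,0,.15],rot(s))[5]))
print(s)
manip.move_pose(MID+LY*.10+[0,0,.2],rot(s))
st=manip.state();c=cams.capture("wrist");cv2.imwrite("pics/w1.png",c["image"]);np.savez("w1.npz",**c,tp=st["tool_pos"],tr=st["tcp_rot"])
print(st["clock"],st["tool_pos"],c["intrinsics"],c["T_tool_cam"])
E
```

```text
1 0.136 -0.4 [ 0.29  0.28  2.11 -0.47  0.94  0.66]
1 0.136 0 [ 0.03  0.18  2.18 -0.    0.79  0.09]
1 0.136 0.4 [-0.24  0.23  2.19  0.52  0.88 -0.55]
1 -0.144 -0.4 [-0.27  0.23  2.18 -0.6   0.73  0.24]
1 -0.144 0 [-0.51  0.25  2.09 -0.    0.8  -0.46]
1 -0.144 0.4 [-0.71  0.39  1.96  0.36  1.07 -0.88]
-1 0.136 -0.4 [ 0.29  0.28  2.11 -0.47  0.94 -2.48]
-1 0.136 0 None
-1 0.136 0.4 None
-1 -0.144 -0.4 None
-1 -0.144 0 None
-1 -0.144 0.4 [-0.71  0.39  1.96  0.36  1.07  2.27]Traceback (most recent call last):
  File "<stdin>", line 7, in <module>
  File "<stdin>", line 7, in <lambda>
TypeError: 'NoneType' object is not subscriptable
```

Run:
```python
from h import *
from cell import manip,cams
s0=manip.state()
manip.move_pose([.19,.44,.26],s0["tcp_rot"])
manip.move_pose(MID+LY*.10+[0,0,.2],rot())
st=manip.state();c=cams.capture("wrist");cv2.imwrite("pics/w1.png",c["image"]);np.savez("w1.npz",**c,tp=st["tool_pos"],tr=st["tcp_rot"])
print(st["clock"],st["tool_pos"],st["contact_force"],c["intrinsics"],c["T_tool_cam"])
```

```text
2.825 [0.48790547 0.00514218 0.20007212] [-0.0550503  -0.06970049  0.69679901] [[325.1922621    0.         286.63984615]
 [  0.         325.1922621  206.68618527]
 [  0.           0.           1.        ]] [[-1.65830077e-04 -9.62641656e-01 -2.70778534e-01  7.01737201e-02]
 [ 9.99999984e-01 -1.75825199e-04  1.26545706e-05 -8.93811366e-06]
 [-5.97915063e-05 -2.70778528e-01  9.62641670e-01 -1.46339262e-01]
 [ 0.00000000e+00  0.00000000e+00  0.00000000e+00  1.00000000e+00]]
```

View pics/w1.png

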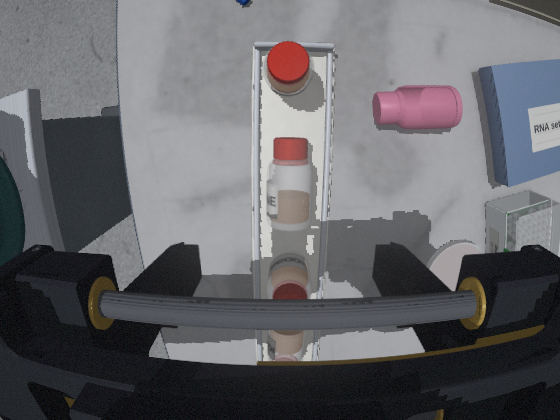

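The wrist view shows the left fallen bottle lying straight along the lane. Its cap spans rows 138 to 160 at column 291, its foot is near row 226, and the end standing cap is at (288,64).

```bash
cat >> h.py <<'E'
def wpt(c,u,v):
    K=c["intrinsics"];d=np.array([u-K[0,2],v-K[1,2]])/K[0,0];r=np.hypot(*d);z=float(np.median(c["z_map"][int(v)-1:int(v)+2,int(u)-1:int(u)+2]))
    p=np.array([*(d/r*np.tan(r)*z),z,1]);T=c["T_tool_cam"]
    return R.from_rotvec(c["tr"]).apply((T@p)[:3])+c["tp"]
def lane(p): q=p-MID; return np.array([q@LX,q@LY,q[2]]).round(4)
E
python3 - <<'E'
from h import *
c=load("w1.npz")
for n,u,v in(("capend",291,140),("capmid",291,150),("capbase",291,159),("capL",276,150),("capR",306,150),("body",291,195),("foot",293,224),("standcap",288,62),("railL",256,150),("railR",324,150),("railL",256,225),("railR",322,225),("endstop",292,45)):
    p=wpt(c,u,v);print(n,p.round(4),lane(p))
E
```

```text
capend [0.4945 0.0541 0.0435] [0.0041 0.1501 0.0435]
capmid [0.4941 0.0447 0.0434] [0.0041 0.1407 0.0434]
capbase [0.4936 0.0363 0.0437] [0.0041 0.1322 0.0437]
capL [0.4799 0.0449 0.0373] [-0.0101  0.14    0.0373]
capR [0.5086 0.043  0.033 ] [0.0187 0.1397 0.033 ]
body [0.4919 0.0032 0.05  ] [0.0042 0.099  0.05  ]
foot [ 0.4924 -0.0256  0.0499] [0.0063 0.0703 0.0499]
standcap [0.4949 0.119  0.0923] [0.001  0.2148 0.0923]
railL [0.4583 0.0437 0.0122] [-0.0315  0.1377  0.0122]
railR [0.5291 0.0393 0.0053] [0.0394 0.1372 0.0053]
railL [ 0.4522 -0.0376  0.0121] [-0.0332  0.0562  0.0121]
railR [ 0.5241 -0.0416  0.0115] [0.0388 0.0561 0.0115]
endstop [0.4987 0.1325 0.0928] [0.0041 0.2285 0.0928]
```

```bash
cat >> h.py <<'E'
def W3(lx,ly,z): return MID+LX*lx+LY*ly+[0,0,z]
def snap(manip,cams,n,tag):
    st=manip.state();c=cams.capture(n);cv2.imwrite(f"pics/{tag}.png",c["image"]);np.savez(tag+".npz",**c,tp=st["tool_pos"],tr=st["tcp_rot"])
    print("t %.2f"%st["clock"],"tcp",lane(st["tool_pos"]),"w",round(st["gripper_width"],4),"F",np.round(st["contact_force"],1),"g",np.round(st["grasp_force"],1))
E
cat > pick.py <<'E'
from h import *
from cell import manip,cams
import sys
lx,ly,tag=float(sys.argv[1]),float(sys.argv[2]),sys.argv[3]
sg=np.sign(ly)
manip.set_gripper(.066)
manip.move_pose(W3(lx,ly,.11),rot())
manip.move_linear(W3(lx,ly,.0155),rate=.08)
manip.set_gripper(.02,force=5)
p=manip.state();print("w",p["gripper_width"],p["grasp_force"],p["clock"])
tz=lambda f:.0155-.027+.004+.076*np.sin(f)+.023*np.cos(f)
for f in np.radians([20,40,60]):
    manip.move_linear(W3(lx,ly,tz(f)),rate=.03)
    print(manip.state()["contact_force"].round(1))
snap(manip,cams,"wrist",tag)
E
python3 pick.py .0042 .141 w2
```

```text
w 0.033669925374566846 4.984317719936371 5.7833
[ 0.6  0.4 -1. ]
[ 0.3 -0.  -0.3]
[0.9 0.8 0.6]
t 8.03 tcp [0.0046 0.1411 0.0702] w 0.0337 F [0.9 0.8 0.6] g 5.1
```

View pics/w2.png

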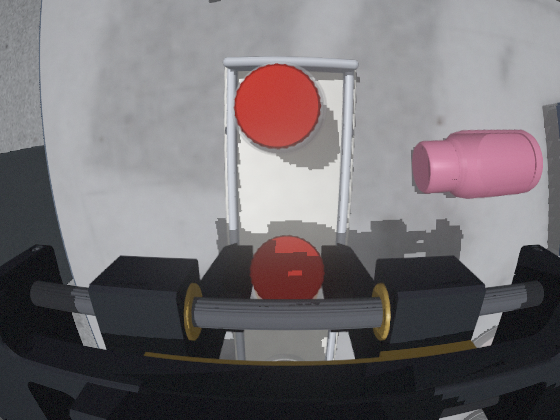

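The cap shows face-on at (288,272), so the bottle has swung close to upright. I'll measure its tilt from the depth over the cap top.

```bash
cat >> h.py <<'E'
def captilt(c,u0,u1,v0,v1):
    h=cv2.cvtColor(c["image"],cv2.COLOR_BGR2HSV);P=[]
    for v in range(v0,v1,2):
        for u in range(u0,u1,2):
            if h[v,u,1]>150 and h[v,u,2]>60 and (h[v,u,0]<6 or h[v,u,0]>174): P.append(lane(wpt(c,u,v)))
    P=np.array(P);A=np.c_[P[:,:2],np.ones(len(P))];k=np.linalg.lstsq(A,P[:,2],rcond=None)[0]
    for _ in range(3):
        g=abs(A@k-P[:,2])<.003;k=np.linalg.lstsq(A[g],P[g,2],rcond=None)[0]
    print("n",len(P),g.sum(),"slopes x,y",k[:2].round(3),"centre",P[g].mean(0).round(4),"range",P[g].min(0),P[g].max(0))
E
python3 - <<'E'
from h import *
c=load("w2.npz");captilt(c,250,326,238,296);captilt(c,235,322,66,148)
E
```

```text
n 360 360 slopes x,y [-0.002 -0.695] centre [0.0056 0.1422 0.0904] range [-0.0108  0.1359  0.0813] [0.0193 0.1548 0.0943]
n 1303 1303 slopes x,y [ 0.004 -0.001] centre [0.0005 0.2166 0.0923] range [-0.0154  0.2019  0.0894] [0.016  0.2313 0.0932]
```

```bash
cat > arc.py <<'E'
from h import *
from cell import manip,cams
import sys
lx,yp,f0,sg,tag=map(float,sys.argv[1:5]+["0"]) if 0 else (*map(float,sys.argv[1:5]),sys.argv[5])
for d in np.arange(f0,91,(90-f0)/5):
    f=np.radians(d);z=-.0115+.004+.076*np.sin(f)+.023*np.cos(f)
    manip.move_linear(W3(lx,sg*(yp+.076*np.cos(f)-.023*np.sin(f)),z),rate=.025)
    print(round(d),manip.state()["contact_force"].round(1))
snap(manip,cams,"wrist",tag)
captilt(load(tag+".npz"),240,336,238,296)
E
python3 arc.py .0046 .116 55 1 w3
```

```text
55 [-0.3  3.1  5. ]
62 [0.8 1.5 6.3]
69 [0.2 1.7 5.8]
76 [ 0.9 -0.2  5.6]
83 [ 0.6 -1.8  4.3]
90 [-1.8  3.8 14.1]
t 11.04 tcp [0.0057 0.0941 0.0702] w 0.0338 F [-1.8  3.8 14.1] g 8.4
n 457 421 slopes x,y [-0.012  0.009] centre [0.006  0.0956 0.0932] range [-0.0108  0.0886  0.0903] [0.0213 0.1039 0.0942]
```

Run:
```python
from h import *
from cell import manip,cams
manip.move_linear(W3(.0057,.0941,.0708),rate=.02);print(manip.state()["contact_force"].round(1))
manip.set_gripper(.066)
p=manip.state()["tool_pos"];manip.move_linear(W3(.0057,.0941,.17),rate=.1)
manip.move_pose(W3(.004,-.20,.2),rot())
snap(manip,cams,"wrist","w4")
```

```text
[0.3 2.1 5.2]
t 14.29 tcp [ 0.0039 -0.199   0.1994] w 0.066 F [0.6 0.7 0.5] g 0.0
```

View pics/w4.png

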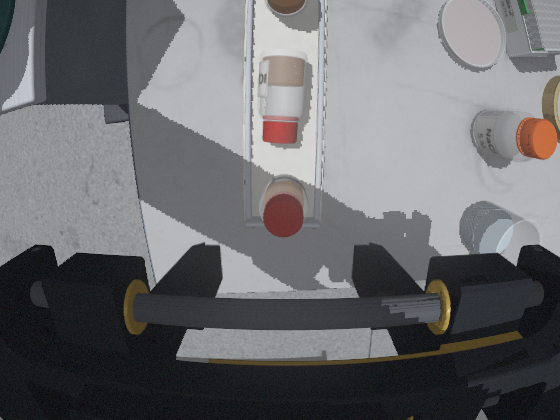

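The right fallen bottle has its foot at row 54, and its cap spans rows 118 to 144 around column 281. The end standing cap is at (284,214).

Run:
```python
from h import *
c=load("w4.npz")
for n,u,v in(("foot",285,56),("body",284,85),("capbase",280,121),("capmid",280,131),("capend",281,139),("capL",266,131),("capR",295,131),("stand",284,214),("railL",248,130),("railR",317,130)):
    print(n,lane(wpt(c,u,v)))
captilt(c,262,306,192,236)
```

```text
foot [ 0.0023 -0.072   0.0503]
body [ 0.0014 -0.099   0.0503]
capbase [-0.0023 -0.1319  0.0438]
capmid [-0.0024 -0.1412  0.0439]
capend [-0.0015 -0.1486  0.0433]
capL [-0.0157 -0.1413  0.0379]
capR [ 0.0117 -0.1416  0.0336]
stand [ 0.0016 -0.2063  0.0919]
railL [-0.0357 -0.141   0.0125]
railR [ 0.0349 -0.1413  0.01  ]Traceback (most recent call last):
  File "<stdin>", line 5, in <module>
  File "h.py", line 33, in captilt
    P=np.array(P);A=np.c_[P[:,:2],np.ones(len(P))];k=np.linalg.lstsq(A,P[:,2],rcond=None)[0]
                          ~^^^^^^
IndexError: too many indices for array: array is 1-dimensional, but 2 were indexed
```

```bash
python3 pick.py -.0018 -.141 w5
python3 - <<'E'
from h import *
c=load("w5.npz");captilt(c,250,326,225,296)
E
```

```text
w 0.033805635498338676 4.841701497371105 16.9833
[-0.4  0.5 -2.4]
[-1.  -0.8 -2. ]
[ 0.1 -0.9 -2.4]
t 19.23 tcp [-0.0016 -0.1411  0.0701] w 0.0334 F [ 0.1 -0.9 -2.4] g 5.6
n 275 225 slopes x,y [ 0.124 -0.088] centre [-0.0036 -0.1399  0.0965] range [-0.0151 -0.1461  0.0924] [ 0.0093 -0.131   0.099 ]
```

View pics/w5.png

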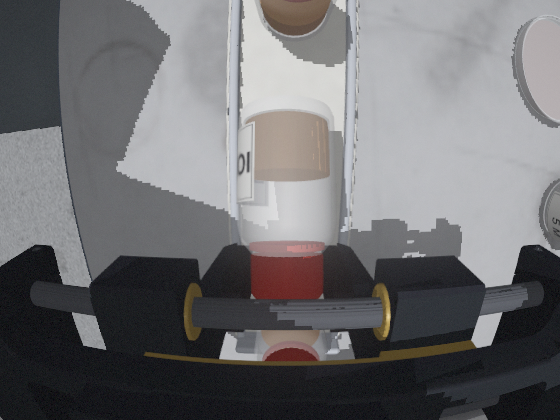

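The bottle has hardly pivoted and hangs nearly level, with its foot at row 100 and its cap at about rows 245 to 300. I'll measure its pitch.

Run:
```python
from h import *
c=load("w5.npz")
for u,v in((290,103),(290,115),(290,150),(290,200),(290,235),(288,250),(288,285)):print(v,lane(wpt(c,u,v)))
```

```text
103 [-0.0002 -0.0648  0.0787]
115 [-0.0002 -0.0699  0.0802]
150 [-0.0002 -0.084   0.0856]
200 [-0.0003 -0.1032  0.092 ]
235 [-0.0003 -0.1167  0.0954]
250 [-0.001  -0.1236  0.0944]
285 [-0.001  -0.1379  0.098 ]
```

Held at about 18° from level. I'll lift it, turn it about 50° with the tool itself, then finish with the foot arc.

```bash
cat >> h.py <<'E'
def tcp(lx,ly,z,t):
    """TCP for the grip contact (11.5 mm behind TCP) at lane point, tool tilted by t about lane x"""
    return W3(lx,ly,z)+R.from_rotvec(rot(1,t)).apply([0,0,.0115]),rot(1,t)
E
python3 - <<'E'
from h import *
from cell import manip,cams,inverse_kinematics as ik
lx=-.0008
for z in(.125,.083):
    for t in(-.5,-.7,-.87,-1.0):
        q=ik(*tcp(lx,-.137,z,t));print(z,t,None if q is None else np.round(q,2))
manip.set_gripper(.02,force=15)
manip.move_linear(W3(lx,-.141,.115),rate=.06)
for t in(-.3,-.6,-.87):
    p,r=tcp(lx,-.139,.127,t);manip.move_linear(p,rate=.03,rot=r)
snap(manip,cams,"wrist","w6")
E
```

```text
0.125 -0.5 [-0.2   0.08  2.15 -0.63  0.93  0.24]
0.125 -0.7 [-0.09  0.13  2.18 -0.87  1.01  0.51]
0.125 -0.87 [-0.01  0.2   2.19 -1.03  1.1   0.71]
0.125 -1.0 [ 0.04  0.27  2.19 -1.13  1.19  0.83]
0.083 -0.5 [-0.2   0.15  2.17 -0.67  0.86  0.31]
0.083 -0.7 [-0.09  0.2   2.2  -0.91  0.95  0.59]
0.083 -0.87 [-0.01  0.28  2.2  -1.07  1.06  0.79]
0.083 -1.0 [ 0.04  0.35  2.2  -1.16  1.15  0.92]
t 21.82 tcp [-0.0007 -0.148   0.1192] w 0.0331 F [ 0.7 -0.1 -1.7] g 15.2
```

View pics/w6.png

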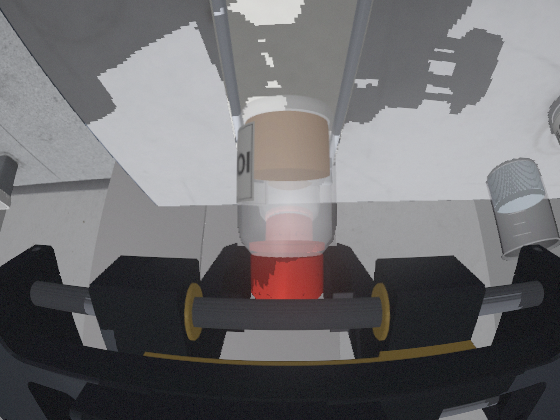

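Run:
```python
from h import *
from cell import manip,cams
c=load("w6.npz");a,b=lane(wpt(c,288,125)),lane(wpt(c,288,172));print("body dir",a,b,"phi",np.degrees(np.arctan2(b[2]-a[2],-(b[1]-a[1]))))
lx=-.0006;t=-.7;yp=.135
def go(d,dz=0,rate=.025):
    f=np.radians(d);p,r=tcp(lx,-(yp+.076*np.cos(f)-.023*np.sin(f)),.004+.076*np.sin(f)+.023*np.cos(f)+dz,t)
    manip.move_linear(p,rate=rate,rot=r);print(d,manip.state()["contact_force"].round(1))
go(58,.04);go(58,.004)
manip.set_gripper(.02,force=5)
for d in(58,64,70,76,83,90):go(d)
snap(manip,cams,"wrist","w7")
c=load("w7.npz")
for v in(105,125,150,172,200,225):print(v,lane(wpt(c,288,v)))
```

```text
body dir [-0.0002 -0.0953  0.0764] [-0.0002 -0.1023  0.0947] phi 69.06746463489688
58 [-0.7  1.  -1.1]
58 [ 0.6 -0.6 -2.1]
58 [ 0.4 -0.7  0.7]
64 [-0.8 -1.6  4.2]
70 [-0.8 -1.3  5.8]
76 [ 0.2 -0.6  5.8]
83 [-0.5  0.5  5.6]
90 [-1.3 -4.5 14.7]
t 27.37 tcp [ 0.0008 -0.1209  0.0745] w 0.0338 F [-1.3 -4.5 14.7] g 8.9
105 [ 0.001  -0.011   0.0921]
125 [ 0.0016 -0.0908  0.0084]
150 [ 0.0015 -0.0891  0.029 ]
172 [ 0.0014 -0.0876  0.0444]
200 [ 0.0013 -0.0871  0.0605]
225 [ 0.0013 -0.0907  0.0708]
```

View pics/w7.png

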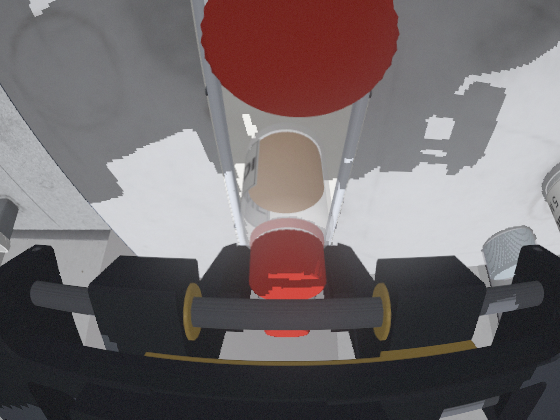

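The bottle now stands under the grip, body at about column 288 and within roughly 5° of upright. I'll ease off the pressure, release, go straight up, and check everything from above.

Run:
```python
from h import *
from cell import manip,cams
p=manip.state()["tool_pos"].copy()
p[2]+=.0008;manip.move_linear(p,rate=.02);print(manip.state()["contact_force"].round(1))
manip.set_gripper(.066)
p[2]+=.12;manip.move_linear(p,rate=.1)
manip.move_pose(W3(0,0,.33),rot())
snap(manip,cams,"wrist","w8")
manip.move_pose([.3,.25,.3],rot()) 
snap(manip,cams,"top","t2")
c=load("t2.npz")
for r in reds(c):print(r[0],r[1],lane(r[2]))
c0=load("top0.npz")
for r in reds(c0):print(r[0],r[1],lane(r[2]))
cv2.imwrite("pics/t2c.png",cv2.resize(c["image"][190:275,140:385],None,fx=3,fy=3))
```

```text
[ 0.1 -1.5  4.5]
t 30.56 tcp [-0.0008 -0.0006  0.3285] w 0.066 F [-0.8 -0.5 -1. ] g 0.0
t 32.07 tcp [-0.2003  0.3349  0.2998] w 0.066 F [ 1.1  0.6 -0.3] g 0.0
[326.1  32.7] 150 [ 0.4375 -0.1079  0.1708]
[166.9 224.6] 155 [-0.0012  0.2071  0.1154]
[222.1 227.6] 161 [0.0016 0.0853 0.1146]
[261.5 231.3] 157 [ 0.0012 -0.0011  0.0926]
[312.  236.4] 160 [-0.0014 -0.115   0.0928]
[354.8 239.2] 166 [-2.000e-04 -2.112e-01  9.280e-02]
[326.1  32.7] 149 [ 0.4374 -0.108   0.1713]
[166.9 224.6] 156 [-0.0006  0.2117  0.0926]
[203.2 227.2] 80 [0.0013 0.135  0.0577]
[261.6 231.2] 157 [ 0.0011 -0.0013  0.1002]
[322.7 238.8] 88 [-0.0032 -0.1438  0.0419]
[354.8 239.2] 166 [-0.0006 -0.2092  0.1069]
```

View pics/t2c.png

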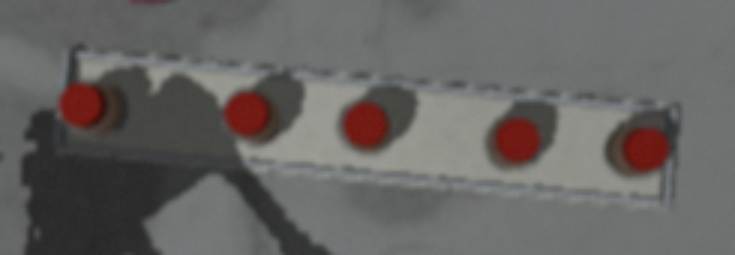

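View pics/w8.png

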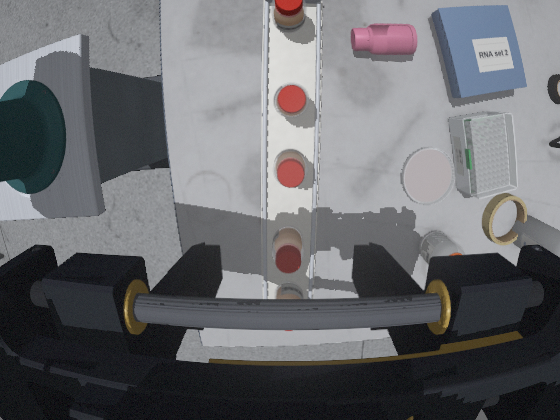

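All five bottles are upright. The top view has the caps at pixels (167,225), (222,228), (262,231), (312,236) and (355,239), and the three standing ones haven't moved. The two placed bottles are within about 25 mm of their gap middles, so I'm handing in.

```bash
python3 -c "
from cell import order;print(order.close_job())"
```

```text
the job is handed in; nothing more can be done
None
```

Both fallen bottles now stand upright, one in each gap, about 20 mm (left) and 8 mm (right) from the middle by camera, the other three have not visibly moved, and the job is handed in at about 32 s; no verdict was returned.

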